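Push the magnetic stirrer into its docking corner

TASK

Push the white magnetic stirrer along the bench with the fingers until it sits squarely in the corner of the two steel rails, its far side against the cross rail and its left side against the side rail. Do not grip or lift it, keep off the glass dish, which must stay standing on the stirrer's plate, and leave the other glassware where it stands. Then move clear.

Things in the scene. Friction and masses are not known exactly. Their poses are not given: they have to be found in the camera images.
- corner_stop: Fixed L of two steel rails on the bench, 30 mm high, 8 mm thick. Origin: inner corner, at bench height. Cross rail: inner face at x = 0, runs 200 mm along -y, stops pushes along +x (away from the robot). Side rail: inner face at y = 0, runs 170 mm along -x (towards the robot), stops pushes along +y (left). Frame turned up to 9 degrees from the robot's.
- stirrer: Loose white stirrer, 0.45-0.8 kg, box 120 mm deep (x), 105 wide (y), 36 high, plain upright sides; on top a round plate raised to 42 mm and a black dial near the front (-x) edge. Origin: centre of underside. Starts right of the corner, yaw within 20 degrees. Docked: origin at x -60, y -52.5 mm in corner_stop's frame, axes parallel. Slides with dry friction, 2 to 6 N.
- stirrer_plate (a point): Centre of the top of the stirrer's round plate (84 mm diameter), 14 mm from the stirrer's centre along its +x, 42 mm above its underside.
- dish: Loose low round glass dish, 56 mm outside diameter, 20 mm high, 50 g, standing open on the stirrer's plate (its rim is 62 mm above the bench). Origin: centre of its underside. It rides along and must not be touched.
- bottle: Bystander: amber glass reagent bottle with black cap, 72 mm diameter, about 150 mm tall, far left, outside the corner. Origin: centre of the underside.
- beaker: Bystander: glass beaker, 70 mm diameter, 95 mm tall, far right. Origin: centre of the underside.
- flask: Bystander: conical glass flask, 84 mm foot diameter, 133 mm tall, left of the side rail. Origin: centre of the underside.
- jar: Bystander: small glass jar with white lid, 42 mm diameter, 50 mm tall, near left. Origin: centre of the underside.
There are look-alikes about, which are no part of the job. What is shaped like the dish but blue is not meant. There is more than one size of the stirrer; the one meant has the size given above.

How it is judged:
By the outcome, as a careful person would: the job done as asked, in the order asked, and still so for the second after the job is handed in, with the robot touching nothing.
It also fails if it takes over 64 s, if anything falls off the work surface, if the arm or the gripper's body presses on something with over 40 N, if the wrist force passes 120 N, or if a joint passes its speed limit or range.

ROBOT

A 6-joint arm with a two-finger parallel gripper is mounted at the origin on the work surface. World frame = base frame: x ahead of the robot, y to its left, z up, the work surface at z = 0. Lengths are in m, angles in degrees, forces in N, time in s.
With the tool pointing down it reaches from about 0.375 to 0.75 m from the base axis. Payload 9 kg.
Tool frame: the origin (TCP) lies where the fingers leave the gripper's body, on its centre line; the fingertips stand 73 mm ahead of it and the grasp point (between the pads) lies 54 mm ahead of it (robot.tip_reach is the distance from the TCP to the fingertips, in m); z points along the fingers, y is the line along which they close (so a half turn about z gives the same grasp; the last joint's range is limited). The gripper opens to 85 mm and grips with 20 to 120 N. Pads are 22 mm wide; open, the fingers measure 114 mm over their backs; the gripper's body (76 mm by 85 mm) begins 54 mm behind the grasp point. The pads swing forward as they close: fully open they stand 13 mm farther back than shut.
Start: joints at [51.813, 5.964, 5.575, 89.605, 0, 77.527], TCP at [0.26, 0.541, 0.304] pointing down, gripper open.
Joint ranges: [-171.21, 171.21], [-48.23, 106.86], [-62.78, 66.21], [-105.2, 120.99], [-86.42, 89.51], [-180, 180]. Speed limits (degrees/s): [127.2, 127.2, 147.25, 180, 180, 180].

INTERFACE

Orientations are given as [roll, pitch, yaw] about the fixed x, y, z axes, in that order (R = Rz(yaw) Ry(pitch) Rx(roll)).
In Python, from plant import robot gives the robot as it stands. Calls block until the motion is done:
- robot.move_pose(position, orientation): joint-space move of the TCP to a pose.
- robot.line_to(position, vel=0.15, rotation=None, guard=None): straight line of the TCP; rotation=None keeps the orientation; vel is the mean speed in m/s. With guard (N) it stops when the force on the tool has changed by that much, and returns True; else False.
- robot.goto_joints(angles): joint-space move.
- robot.set_gripper(opening): finger opening in m; the grip force is fixed at half the most; returns when the fingers have stopped.
- robot.pause(seconds).
- robot.ik(position, orientation): joint angles nearest the present ones, or None.
- robot.observe(): the state.
- robot.grab_frame(name): name is "side" or "top"; returns the picture (480x640x3 uint8, blue, green, red); there is no depth.
- robot.get_calibration(name): a dict with "vertical_fov" (degrees; the focal length in pixels is half the picture's height over the tangent of half this angle, whatever the lens; pixels are square), "cx", "cy" (the principal point, pixels), "rvec" (rotation vector, rad) and "tvec" (3), from world to camera coordinates, as OpenCV has them. Camera axes: x right, y down, z forward; pixel columns grow to the right and rows downward; lengths in m; the calibration is good to about 2 mm. A picture is of the moment at which its call begins. get_calibration takes no time and is no camera call.
A pose or a line that the arm cannot do raises robot.IKError and nothing moves.
- robot.job_done(): hands the job in; it is judged then, once.
The state is a dict: "time": time; "q": joint angles; "qvel": joint speeds; "joint_torque": joint torques, N m; "tool_pos": TCP position; "tcp_rot": TCP orientation; "ft_force": force on the tool from outside, world axes, zero at the start; "torque": the same for the moment, N m; "gripper_width": finger opening in m; "gripper_force": force on a finger pad.
Only numpy, scipy, OpenCV 4.12 (cv2) and the standard library are available. Lean on these libraries where they do the work, as an engineer would, in place of code of your own. Each camera call takes 0.05 s, during which the arm holds its last target. There are 200 camera calls.

## Working session

There is one attempt and no reset: what is moved stays moved. The work goes in short steps, each a Python script; the robot and the scene stay as the last script left them, time stands still between calls to the robot, and variables do not carry over. Pictures are saved under pics/ and viewed, at most 10 in all, crops included, and the job is handed in when it is done.

```bash
ls; mkdir -p pics
python3 - <<'E'
from plant import robot
import cv2
for n in("top","side"):
    cv2.imwrite(f"pics/{n}0.png",robot.grab_frame(n)); print(n,robot.get_calibration(n))
s=robot.observe(); print(s["time"],s["tool_pos"],s["tcp_rot"],s["gripper_width"],robot.tip_reach)
E
```

```text
pics
top {'vertical_fov': 43.665239082631494, 'cx': 313.30859108827696, 'cy': 238.92996853620113, 'rvec': array([ 2.16315229, -2.17876745,  0.15807509]), 'tvec': array([-0.02092597,  0.55216683,  1.1588512 ])}
side {'vertical_fov': 52.2398377292252, 'cx': 313.79461113526355, 'cy': 236.41144845914, 'rvec': array([ 2.1864724 , -0.81986179,  0.35731379]), 'tvec': array([-0.41001565,  0.26067481,  0.92203953])}
0.1 [0.2601766  0.5404198  0.30320276] [-1.79933398e+02 -1.48348014e-02  1.54286827e+02] 0.08553369784959619 0.0726
```

View pics/top0.png

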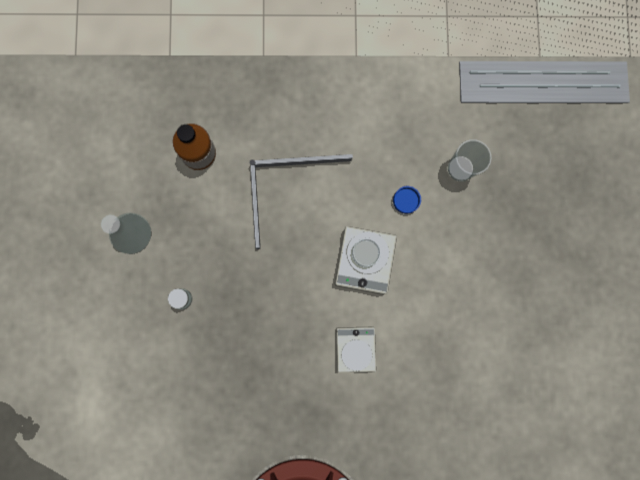

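View pics/side0.png

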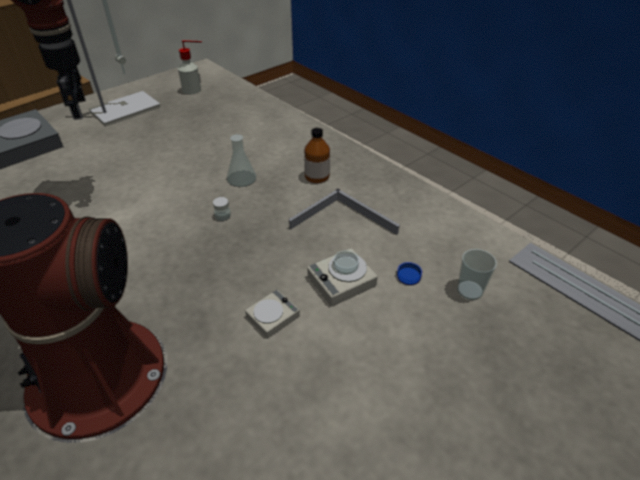

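Candidates: the large stirrer with clear dish, top (366,260), and the small stirrer, top (356,350). The dish is clear at (366,253), and the blue look-alike is at (407,200). I choose the large stirrer and check it with a measured crop.

```bash
cat > h.py <<'E'
import cv2, numpy as np
from plant import robot
def cam(n):
    c=robot.get_calibration(n); R=cv2.Rodrigues(c["rvec"])[0]; f=240/np.tan(np.radians(c["vertical_fov"]/2))
    return c,R,f,-R.T@c["tvec"]
def ray(n,px,z):
    c,R,f,C=cam(n); px=np.atleast_2d(px).astype(float)
    d=np.c_[(px-[c["cx"],c["cy"]])/f,np.ones(len(px))]@R
    return (C+d*((z-C[2])/d[:,2])[:,None])[:,:2]
def proj(n,P):
    c,R,f,C=cam(n); p=np.atleast_2d(P)@R.T+c["tvec"]; return p[:,:2]/p[:,2:]*f+[c["cx"],c["cy"]]
def stirrer(im,near=None):
    """centre xy, yaw deg, sizes of the white boxes seen from the top (top face at z=.036)"""
    hsv=cv2.cvtColor(im,cv2.COLOR_BGR2HSV)
    m=((hsv[...,2]>185)&(hsv[...,1]<40)).astype(np.uint8); m[:110]=0
    m=cv2.morphologyEx(m,cv2.MORPH_CLOSE,np.ones((9,9)))
    out=[]
    for c in cv2.findContours(m,cv2.RETR_EXTERNAL,cv2.CHAIN_APPROX_NONE)[0]:
        if cv2.contourArea(c)<700: continue
        w=ray("top",c[:,0],.036).astype(np.float32)
        (x,y),(a,b),t=cv2.minAreaRect(w*1000)
        if a<b: a,b,t=b,a,t+90
        t=(t+90)%180-90
        out.append((x/1000,y/1000,t,a,b,c[:,0].mean(0)))
    return out
E
python3 - <<'E'
from h import *
im=cv2.imread("pics/top0.png"); print("cam",cam("top")[3],cam("side")[3])
for s in stirrer(im): print(np.round(s[:5],3),s[5])
crop=im[130:390,220:440]
cv2.imwrite("pics/c0.png",cv2.resize(crop,None,fx=2.3,fy=2.3,interpolation=cv2.INTER_CUBIC))
print(im[160,290:300:3].tolist(),im[150:172,300].tolist()); print(im[210,245:268].tolist())
E
```

```text
cam [0.40898506 0.00548132 1.21694839] [-0.02076503 -0.65419019  0.81106416]
[ 0.328 -0.105 89.446 68.374 65.124] [355.64925373 352.91044776]
[ 0.519 -0.13  79.163 96.969 92.864] [366.33333333 254.81420765]
[[164, 159, 156], [165, 160, 156], [167, 162, 158], [166, 160, 157]] [[127, 138, 140], [125, 137, 138], [125, 135, 137], [123, 133, 136], [121, 132, 135], [122, 132, 135], [122, 132, 135], [141, 143, 143], [157, 154, 151], [163, 159, 155], [164, 159, 155], [120, 117, 114], [54, 52, 52], [47, 45, 44], [57, 58, 59], [70, 75, 76], [79, 85, 87], [108, 117, 120], [125, 136, 138], [124, 135, 137], [122, 132, 135], [120, 130, 133]]
[[130, 141, 143], [131, 141, 145], [132, 143, 146], [133, 144, 147], [135, 146, 148], [135, 147, 149], [130, 142, 144], [107, 116, 118], [106, 106, 104], [159, 155, 151], [163, 159, 154], [150, 145, 143], [88, 87, 87], [106, 115, 117], [123, 133, 136], [124, 134, 137], [122, 133, 136], [124, 134, 137], [125, 135, 138], [126, 137, 140], [127, 138, 140], [128, 140, 141], [126, 137, 138]]
```

View pics/c0.png

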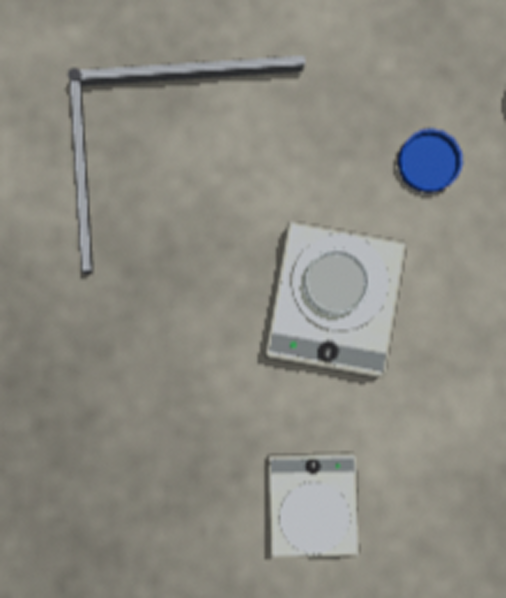

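The crop shows the large stirrer with the clear dish. Its corners are at crop (290,222), (406,242), (383,377) and (267,358), with the dial towards the robot. The small stirrer at (312,505) has no dish and its dial is reversed. The rails meet at about crop (80,78). Next I refine the measurements.

```bash
cat >> h.py <<'E'
def box_lines(im,x,y,yaw,L=.120,W=.105,z=.036,t=25):
    """refine box pose: brightest-step along normals of the far & right top edges (clean outer edges)... returns x,y,yaw and edge residuals"""
    g=cv2.GaussianBlur(im,(3,3),0).astype(np.float32).mean(2)
    for it in range(3):
        a=np.radians(yaw); ex=np.array([np.cos(a),np.sin(a)]); ey=np.array([-ex[1],ex[0]]); c=np.array([x,y]); off={}
        for k,(n,s,h,l) in {"far":(ex,ey,L/2,W/2),"right":(-ey,ex,W/2,L/2),"left":(ey,ex,W/2,L/2),"front":(-ex,ey,L/2,W/2)}.items():
            us=np.linspace(-.75,.75,25)*l; ds=np.linspace(-.015,.015,61); best=[]
            for u in us:
                P=c+s*u+np.outer(h+ds,n); p=proj("top",np.c_[P,np.full(61,z)]).astype(np.float32)
                v=cv2.remap(g,p[:,0].copy(),p[:,1].copy(),cv2.INTER_LINEAR).ravel()
                gr=np.convolve(v,[1]*4+[-1]*4,"same") ; gr[:4]=gr[-4:]=0
                best.append(ds[np.argmin(-gr)] if 0 else ds[np.argmax(-gr)])
            best=np.array(best); best-=0; ok=abs(best-np.median(best))<.003
            f=np.polyfit(us[ok],best[ok],1); off[k]=(f[1],f[0],ok.sum())
        # far slope: +dist for +u(ey) => rotate -; right: normal -ey, slope d/du(ex) => rotate -
        dy=np.degrees(np.mean([-off["far"][1],-off["right"][1]]))
        c=c+ex*off["far"][0]-ey*off["right"][0]; x,y=c; yaw+=dy
    return x,y,yaw,{k:np.round([v[0]*1000,np.degrees(v[1]),v[2]],2) for k,v in off.items()}
def rails(im):
    m=((im[...,0].astype(int)-im[...,2]>2)&(im[...,0]>140)).astype(np.uint8); ls=[]
    for sl in ((slice(145,175),slice(262,348)),(slice(172,243),slice(240,270))):
        q=np.zeros_like(m); q[sl]=m[sl]; p=np.argwhere(q)[:,::-1]
        w=ray("top",p,.03); c=w.mean(0); d=np.linalg.svd(w-c)[2][0]; r=(w-c)@[-d[1],d[0]]
        ls.append((c,d,r.std()*np.sqrt(12)))
    return ls
def corner(im):
    (c1,d1,w1),(c2,d2,w2)=rails(im)
    d1=d1*np.sign(-d1[1]); d2=d2*np.sign(-d2[0])   # cross: -y ; side: -x
    y1=np.degrees(np.arctan2(d1[0],-d1[1])); y2=np.degrees(np.arctan2(-d2[1],-d2[0])); yaw=(y1+y2)/2
    a=np.radians(yaw); ex=np.array([np.cos(a),np.sin(a)]); ey=np.array([-ex[1],ex[0]])
    o=ex*((c1@ex)-.004)+ey*((c2@ey)-.004)
    # correct centroid for lines using each own direction is negligible at mean yaw
    return o,yaw,(y1,y2,w1,w2)
E
python3 - <<'E'
from h import *
im=cv2.imread("pics/top0.png")
cr=np.array([[290,222],[406,242],[383,377],[267,358]])/2.3+[220,130]
w=ray("top",cr,.036); print(w.round(4)); c=w.mean(0); d=w[0]-w[3]+w[1]-w[2]; yaw=np.degrees(np.arctan2(d[1],d[0]))
print(c,yaw,[np.linalg.norm(w[i]-w[(i+1)%4]).round(4) for i in range(4)])
print(box_lines(im,*c,yaw)); print(corner(im))
print("blue", ray("top",[[407,200]],.02), "small",ray("top",[[356,328]],.036))
E
```

```text
[[ 0.5763 -0.0904]
 [ 0.5582 -0.1909]
 [ 0.4418 -0.1682]
 [ 0.4588 -0.0689]]
[ 0.50874702 -0.12961556] -10.714089314580344 [np.float64(0.1021), np.float64(0.1187), np.float64(0.1007), np.float64(0.1195)]
(np.float64(0.5085268857992422), np.float64(-0.1264759174259078), np.float64(-10.664427829162424), {'far': array([ 0.04,  0.26, 25.  ]), 'right': array([-1.0e-02, -2.3e-01,  2.3e+01]), 'left': array([-2.88, -0.35, 25.  ]), 'front': array([-2.42e+00, -1.00e-02,  2.50e+01])})
(array([0.70638611, 0.09335811]), np.float64(3.608220706861152), (np.float64(3.6018652049925), np.float64(3.614576208729804), np.float64(0.005812028056974006), np.float64(0.006546992637230994)))
blue [[ 0.63243464 -0.21686004]] small [[ 0.37586752 -0.10678236]]
```

```bash
cat >> h.py <<'E'
O=np.array([.7064,.0934]); TH=3.6
def W(p):  # corner frame -> world xy
    a=np.radians(TH); return O+np.array([[np.cos(a),-np.sin(a)],[np.sin(a),np.cos(a)]])@np.asarray(p)
def frame(yaw):
    a=np.radians(yaw); return np.array([np.cos(a),np.sin(a)]),np.array([-np.sin(a),np.cos(a)])
def st(l=""):
    s=robot.observe(); print(l,round(s["time"],2),np.round(s["tool_pos"],4),np.round(s["tcp_rot"],1),"F",np.round(s["ft_force"],2),"q6",round(s["q"][5],1))
E
python3 - <<'E'
from h import *
c=np.array([.5094,-.1281]); yaw=-10.7; ex,ey=frame(yaw)
robot.set_gripper(.05); print("reach",robot.tip_reach)
p=c-ey*(.0525+.011+.02)
robot.move_pose([*p,.20],[180,0,90+yaw]); st("above")
z=robot.tip_reach+.014
print("guard",robot.line_to([*p,z],vel=.12,guard=4)); st("down")
p=c-ey*(.0525+.011-.012)
print("guard",robot.line_to([*p,z],vel=.03,guard=1.5)); st("contact")
cv2.imwrite("pics/side1.png",robot.grab_frame("side")[200:330,240:440].repeat(4,0).repeat(4,1))
E
```

```text
reach 0.0726
above 3.33 [ 0.4942 -0.2096  0.2001] [180.   -0.   79.4] F [1.33 0.59 0.51] q6 63.7
guard False
down 4.42 [ 0.4944 -0.2105  0.0874] [179.9   0.   79.3] F [-0.29  0.5   0.75] q6 63.7
guard True
contact 5.1 [ 0.4972 -0.1912  0.0862] [-180.    -0.    79.3] F [-0.24  0.23 -0.25] q6 65.6
```

View pics/side1.png

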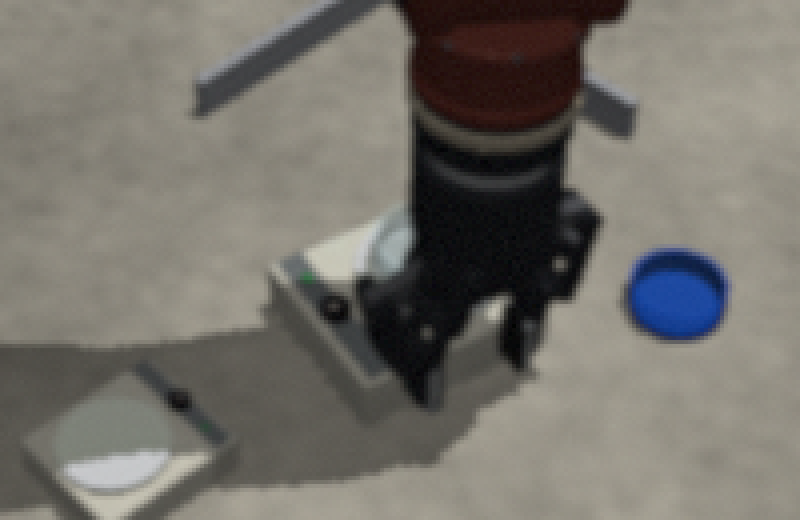

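The side crop shows both fingers low against the right face (crop (430,400) and (520,365)), clear of the dish, which stands on the plate. Next I push left while turning.

Run:
```python
from h import *
z=robot.tip_reach+.014
robot.line_to([*W([-.2105,-.122]),z],vel=.055,rotation=[180,0,90+TH]); st("pushed")
robot.line_to([*W([-.2105,-.155]),z],vel=.12)
robot.line_to([*W([-.2105,-.25]),.2],vel=.2); st("clear")
im=robot.grab_frame("top"); cv2.imwrite("pics/top2.png",im)
cv2.imwrite("pics/c2.png",cv2.resize(im[130:390,220:440],None,fx=2.3,fy=2.3,interpolation=cv2.INTER_CUBIC))
p=W([-.2105,-.0585]); print(p,box_lines(im,*p,TH))
```

```text
pushed 8.03 [ 0.504  -0.0416  0.0866] [-180.    -0.    93.6] F [ 0.07 -2.79 -2.22] q6 66.8
clear 9.35 [ 0.5116 -0.1685  0.199 ] [-1.799e+02 -1.000e-01  9.360e+01] F [0.08 0.53 0.04] q6 54.2
[0.49998862 0.02179803] (np.float64(0.5006374277432479), np.float64(0.024222064659664293), np.float64(3.3659590718616896), {'far': array([-0.06,  0.03, 25.  ]), 'right': array([ 0.08,  0.04, 23.  ]), 'left': array([-2.76, -0.21, 25.  ]), 'front': array([-2.04, -0.03, 25.  ])})
```

View pics/c2.png

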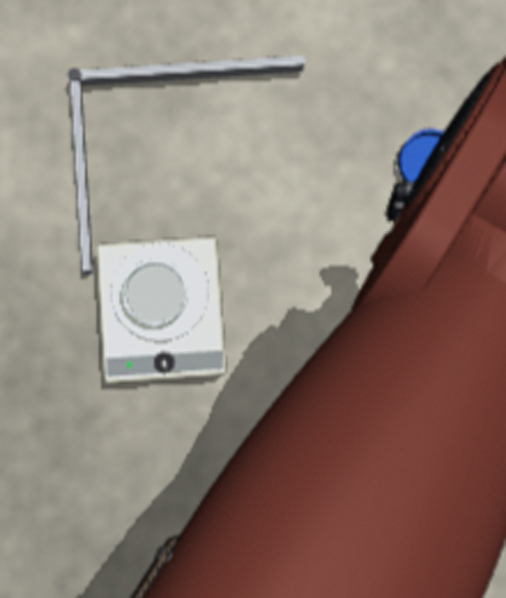

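The crop shows the stirrer square with the rails at crop (160,310), with a small gap to the side rail. The dish is standing centred at (155,295). Next is the forward push.

Run:
```python
from h import *
z=robot.tip_reach+.014; y=-.0576; R=[180,0,180+TH]
robot.move_pose([*W([-.305,y]),.17],R); st("above")
robot.line_to([*W([-.305,y]),z],vel=.12)
robot.line_to([*W([-.284,y]),z],vel=.06); st("near")
robot.line_to([*W([-.138,y]),z],vel=.05); st("pushed")
print(robot.line_to([*W([-.120,y]),z],vel=.02,guard=12)); st("stop")
a=np.array(robot.observe()["tool_pos"][:2]); ex,ey=frame(TH); print("corner frame",(a-O)@ex,(a-O)@ey)
robot.line_to([*W([-.17,y]),z],vel=.1)
# over to the right side
robot.line_to([*W([-.24,y]),.17],vel=.2); st("up")
robot.move_pose([*W([-.062,-.15]),.17],[180,0,90+TH]); st("right above")
im=robot.grab_frame("top"); cv2.imwrite("pics/top3.png",im)
cv2.imwrite("pics/c3.png",cv2.resize(im[130:390,220:440],None,fx=2.3,fy=2.3,interpolation=cv2.INTER_CUBIC))
p=W([-.06,-.0576]); print(p,box_lines(im,*p,TH))
```

```text
above 10.57 [0.4058 0.0167 0.1699] [-180.     0.  -176.5] F [-0.08 -0.02 -0.68] q6 -19.8
near 11.92 [0.4266 0.0181 0.0868] [ 180.    -0.  -176.4] F [-0.81  0.29 -0.97] q6 -18.9
pushed 14.98 [0.5707 0.0273 0.0863] [-180.    -0.3 -176.4] F [-11.18  -0.54   8.9 ] q6 -13.9
True
stop 15.53 [0.5783 0.0279 0.0857] [ 180.    -0.4 -176.4] F [-0.09 -0.74  0.32] q6 -13.7
corner frame -0.13197645006451894 -0.05732216688122343
up 16.74 [0.4711 0.0208 0.1696] [ 180.    -0.4 -176.4] F [-1.29 -0.78 -0.38] q6 -17.0
right above 18.1 [ 0.6537 -0.0599  0.1693] [-179.9   -0.    93.7] F [-0.34 -0.17  0.88] q6 69.7
[0.65013513 0.03214623] (np.float64(0.6539745991867699), np.float64(0.05503968834139715), np.float64(5.356400637243063), {'far': array([ 0.07,  1.38, 16.  ]), 'right': array([-15.,  -0.,  16.]), 'left': array([-8.9, -2.6, 23. ]), 'front': array([-15.,   0.,  13.])})
```

View pics/c3.png

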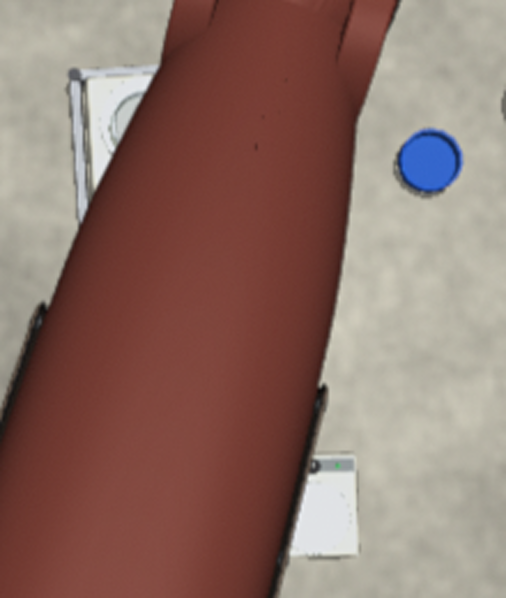

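The arm hides most of it. The visible far-left corner of the stirrer, at crop (90,80), is almost in the corner of the rails. Next is the final left push, then I get clear and look.

```bash
cat >> h.py <<'E'
def cf():
    a=np.array(robot.observe()["tool_pos"][:2]); ex,ey=frame(TH); return np.round([(a-O)@ex,(a-O)@ey],4)
E
python3 - <<'E'
from h import *
z=robot.tip_reach+.014; x=-.062
robot.line_to([*W([x,-.15]),z],vel=.12)
robot.line_to([*W([x,-.128]),z],vel=.06); robot.pause(.3); st("near")
g=False
for y in np.arange(-.125,-.105,.0015):
    robot.line_to([*W([x,y]),z],vel=.02); f=robot.observe()["ft_force"]; print(cf(),np.round(f,1))
    if f[1]<-12: break
robot.line_to([*W([x,-.15]),z],vel=.12)
robot.line_to([*W([x,-.2]),.17],vel=.2)
robot.move_pose([.45,-.25,.25],[180,0,90]); st("clear")
im=robot.grab_frame("top"); cv2.imwrite("pics/top4.png",im)
cv2.imwrite("pics/c4.png",cv2.resize(im[140:290,235:385],None,fx=4,fy=4,interpolation=cv2.INTER_CUBIC))
p=W([-.06,-.0525]); print(p,box_lines(im,*p,TH))
E
```

```text
near 19.81 [ 0.6526 -0.0385  0.0866] [-180.     0.    93.6] F [-0.55 -0.33  0.33] q6 71.6
[-0.062  -0.1248] [-0.4 -0.  -0.3]
[-0.062  -0.1234] [-0.9  0.5  0.4]
[-0.062  -0.1219] [ 0.6 -0.1  0.7]
[-0.062 -0.121] [-0.5 -5.3 -0.8]
[-0.0621 -0.1195] [-1.1 -4.7 -0.4]
[-0.062  -0.1179] [-0.3 -5.3  0.3]
[-0.062  -0.1164] [-0.8 -4.6  0.2]
[-0.0618 -0.1161] [  0.7 -11.1  -2.6]
[-0.0618 -0.1159] [ -0.6 -17.8  -2.3]
clear 24.23 [ 0.4505 -0.2494  0.2493] [-180.   -0.   90.] F [ 0.15 -0.57  0.74] q6 46.4
[0.6498149  0.03723617] (np.float64(0.6466756748803042), np.float64(0.038955847623805176), np.float64(3.8257218418207115), {'far': array([ 0.05,  0.09, 13.  ]), 'right': array([ 2.0e-02, -2.0e-01,  2.5e+01]), 'left': array([ 5.08, -0.2 , 22.  ]), 'front': array([-2.7 ,  0.03, 25.  ])})
```

View pics/c4.png

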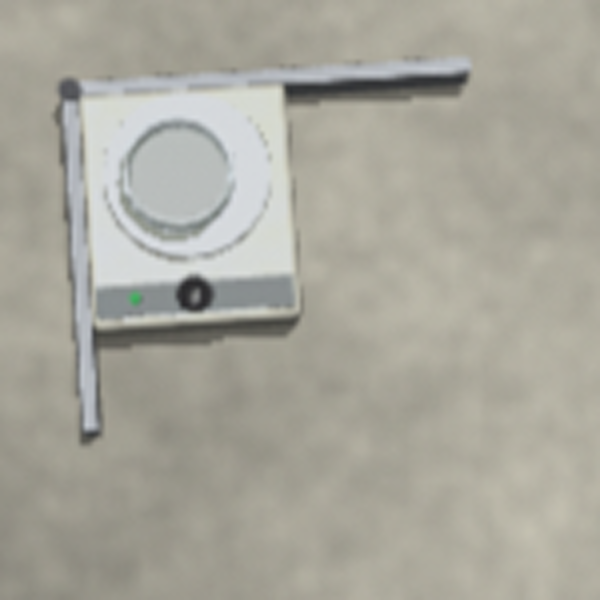

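The crop shows the stirrer seated against the side rail and apparently the cross rail, with the dish standing on the plate at crop (177,172). The earlier forward stop was ambiguous, so I'll confirm with a stepped forward push while watching the force.

Run:
```python
from h import *
z=robot.tip_reach+.014; y=-.0525
robot.move_pose([*W([-.19,y]),.17],[180,0,180+TH])
robot.line_to([*W([-.17,y]),z],vel=.15)
robot.line_to([*W([-.137,y]),z],vel=.06); robot.pause(.2); st("near")
for x in np.arange(-.1355,-.122,.0015):
    robot.line_to([*W([x,y]),z],vel=.02); f=robot.observe()["ft_force"]; print(cf(),np.round(f,1))
    if f[0]<-14: break
robot.line_to([*W([-.17,y]),z],vel=.12)
robot.line_to([*W([-.22,y]),.17],vel=.2)
robot.move_pose([.45,-.25,.25],[180,0,90]); st("clear")
im=robot.grab_frame("top"); cv2.imwrite("pics/top5.png",im)
p=W([-.06,-.0525]); print(p,box_lines(im,.6467,.039,TH))
sd=robot.grab_frame("side"); a=cv2.resize(im[140:290,235:385],(400,400),interpolation=cv2.INTER_CUBIC); b=cv2.resize(sd[170:290,270:420],(400,400),interpolation=cv2.INTER_CUBIC)
cv2.imwrite("pics/c5.png",np.hstack([a,b]))
```

```text
near 27.04 [0.5727 0.0324 0.0866] [-180.    -0.  -176.4] F [0.71 0.46 0.24] q6 -13.4
[-0.1355 -0.0525] [ 0.4 -0.1 -0.1]
[-0.1339 -0.0525] [ 0.8 -0.2  1. ]
[-0.1324 -0.0525] [-0.1 -0.2  0.3]
[-0.1319 -0.0524] [-5.5 -1.2  3.6]
[-0.1316 -0.0523] [-14.3  -1.6  10.7]
clear 30.53 [ 0.4501 -0.2493  0.2489] [-1.799e+02 -1.000e-01  9.010e+01] F [-0.18 -0.48  0.31] q6 46.3
[0.6498149  0.03723617] (np.float64(0.6465627252873795), np.float64(0.03895136001334936), np.float64(3.895802284940246), {'far': array([-0.02,  0.16, 14.  ]), 'right': array([ 0.  , -0.15, 25.  ]), 'left': array([ 5.1 , -0.35, 21.  ]), 'front': array([-2.86, -0.11, 25.  ])})
```

View pics/c5.png

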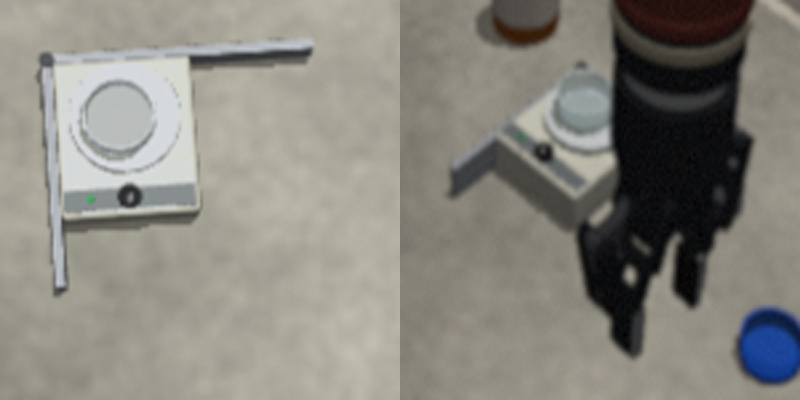

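Contact stiffened at once in both directions, so the stirrer is seated against both rails. The dish stands on its plate and the arm is clear.

```bash
python3 -c "
from plant import robot
robot.pause(.3); print(robot.job_done())"
```

```text
the job is handed in; nothing more can be done
None
```

The stirrer is pushed squarely into the corner against both rails, with the dish still standing on its plate and the arm clear; the job was handed in at about 31 s of the 64 s allowed, and no verdict came back.

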